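Pack a model wagon kit

TASK

Pack the wagon kit on the modelling bench: lift the grey van body casting out of its sloping mould and pack it, the blue wheel case and the two paint jars (red and yellow) together into the open wooden kit box, all standing upright and flat on the box floor, side by side. They only just fit. Set things down, do not drop them or tip the jars over, and leave the glue bottle, mug, plastic frame and screwdriver where they are.

Things in the scene. Friction and masses are not known exactly. Their poses are not given: they have to be found in the camera images.
- kitbox: Open wooden box fixed to the bench, no dividers. Origin: centre of its underside; z up. Inside 164 mm along its x, 110 mm along its y; floor 4 mm thick, walls 5 mm thick, rim 30 mm above the bench. The items fit in two rows along x: the van on one side (either), the wheel case and both jars end to end on the other, with 16 mm to spare in x and 12 mm in y.
- mould: Blue casting mould on a plywood stand, fixed to the bench. Origin: on the bench under the cavity's centre; z up. It rises at 30 degrees towards its own +x: the way out of the cavity is (-0.5, 0, 0.866) in this frame. Block 194 x 100 mm; cavity 154 (along the slope) x 60 (along y) x 20 mm deep. Top edge 146 mm above the bench; the casting in it reaches 170 mm.
- cavity (a point): Centre of the cavity's floor, 80 mm above the mould's origin.
- van: Grey casting of a railway van, a block 150 (its x) x 54 (its y) x 60 mm high (its z), straight sides up to 54 mm, above them a narrower roof; 0.2 kg. Origin: centre of its underside; z towards the roof. It starts in the mould cavity, tilted with it: foot 20 mm below the mould's face, upper 40 mm showing. Pack it roof up, either way round.
- red_jar: Closed cylindrical paint jar, red with white cap, 44 mm diameter, 90 mm high, 0.16 kg, straight sides (foot edge bevelled 6 mm, top edge 3 mm). Origin: centre of its underside; z up. Stands on the bench.
- yellow_jar: The same jar in yellow with a black cap.
- wheel_case: Closed blue plastic case, 60 mm (its x) x 40 mm (its y) x 60 mm high, 0.18 kg. Origin: centre of its underside; z up. Stands on the bench. In the box its 60 mm side must lie along the box's x.
- glue: Green glue bottle with pointed nozzle, 42 mm diameter, 95 mm high, stands among the jars. Origin: centre of its underside. Bystander.
- mug: White mug, 76 mm diameter, 85 mm high, handle at its +y. Origin: centre of its underside. Bystander.
- sprue: Flat grey frame of plastic parts, 150 x 86 x 6 mm, lies on the bench. Origin: its centre, on the bench. Bystander.
- driver: Screwdriver 150 mm long lying on the bench along its x. Bystander.

How it is judged:
By the outcome, as a careful person would: the job done as asked, in the order asked, and still so for the second after the job is handed in, with the robot touching nothing.
It also fails if it takes over 72 s, if anything falls off the work surface, if the arm or the gripper's body presses on something with over 40 N, if the wrist force passes 120 N, or if a joint passes its speed limit or range.

ROBOT

A 6-joint arm with a two-finger parallel gripper is mounted at the origin on the work surface. World frame = base frame: x ahead of the robot, y to its left, z up, the work surface at z = 0. Lengths are in m, angles in degrees, forces in N, time in s.
With the tool pointing down it reaches from about 0.325 to 0.85 m from the base axis. Payload 15.5 kg.
Tool frame: the origin (TCP) lies at the very end of the fingers, on their centre line; the grasp point (between the pads) lies arm.grip_depth behind it (arm.grip_depth is the distance from the TCP to the grasp point, in m); z points along the fingers, y is the line along which they close (so a half turn about z gives the same grasp; the last joint's range is limited). The gripper opens to 91 mm and grips with 3 to 60 N. Pads are 32 mm wide; open, the fingers measure 118 mm over their backs; the gripper's body (76 mm by 178 mm) begins 60 mm behind the grasp point.
Start: joints at [-82.076, 28.281, 77.091, -0, 74.628, -5.472], TCP at [0.145, -0.608, 0.214] pointing down, gripper open.
Joint ranges: [-166.48, 166.48], [-47.26, 123.95], [12.59, 153.08], [-70.14, 250.14], [6.76, 159.57], [-176.63, 176.63]. Speed limits (degrees/s): [108.29, 108.29, 147.25, 172.46, 172.46, 172.46].

INTERFACE

Orientations are given as a 3x3 rotation matrix whose columns are the frame's x, y, z axes.
In Python, from rig import arm gives the robot as it stands. Calls block until the motion is done:
- arm.move_to(position, orientation): joint-space move of the TCP to a pose.
- arm.move_l(position, orientation=None, feed=0.15): straight line of the TCP; orientation=None keeps the orientation; feed is the mean speed in m/s.
- arm.move_joints(angles): joint-space move.
- arm.grip(opening): finger opening in m; the grip force is fixed at half the most; returns when the fingers have stopped.
- arm.sleep(seconds).
- arm.solve_ik(position, orientation): joint angles nearest the present ones, or None.
- arm.snapshot(name): name is "scene" or "top"; returns the picture (420x560x3 uint8, red, green, blue); there is no depth.
- arm.get_calibration(name): a dict with "intrinsics" (3x3 intrinsics, pixels), "k1" (the pictures are not rectified: a ray, as slopes to the right and down, at radius r is drawn at 1 + k1 r^2 times it, then the intrinsics apply), "cam_to_world" (4x4, takes a point from camera to world coordinates). Camera axes: x right, y down, z forward; pixel columns grow to the right and rows downward; lengths in m; the calibration is good to about 2 mm. A picture is of the moment at which its call begins. get_calibration takes no time and is no camera call.
A pose or a line that the arm cannot do raises arm.Unreachable and nothing moves.
- arm.sign_off(): hands the job in; it is judged then, once.
Readings, each from a call of its own:
- arm.current_t(): time.
- arm.current_joint_positions(): joint angles.
- arm.current_dq(): joint speeds.
- arm.current_tau(): joint torques, N m.
- arm.current_ee_pos(): TCP position.
- arm.current_tool_rot(): TCP orientation.
- arm.current_force(): force on the tool from outside, world axes, zero at the start.
- arm.current_torque(): the same for the moment, N m.
- arm.current_width(): finger opening in m.
- arm.current_grasp_force(): force on a finger pad.
Only numpy, scipy, OpenCV 4.12 (cv2) and the standard library are available. Lean on these libraries where they do the work, as an engineer would, in place of code of your own. Each camera call takes 0.05 s, during which the arm holds its last target. There are 200 camera calls.

## Working session

There is one attempt and no reset: what is moved stays moved. The work goes in short steps, each a Python script; the robot and the scene stay as the last script left them, time stands still between calls to the robot, and variables do not carry over. Pictures are saved under pics/ and viewed, at most 13 in all, crops included, and the job is handed in when it is done.

```bash
mkdir -p pics; python3 - <<'E'
from rig import arm
import cv2
for n in("scene","top"):
    cv2.imwrite(f"pics/{n}0.png",arm.snapshot(n)[:,:,::-1]); c=arm.get_calibration(n); print(n,c)
print(arm.grip_depth)
E
```

```text
scene {'intrinsics': array([[379.34460145,   0.        , 282.18964617],
       [  0.        , 379.34460145, 213.16490713],
       [  0.        ,   0.        ,   1.        ]]), 'k1': -0.01740122151179219, 'cam_to_world': array([[-0.39932037,  0.62327772, -0.67236012,  1.06408919],
       [ 0.91654934,  0.25385783, -0.30902025,  0.19975561],
       [-0.02192156, -0.7396493 , -0.67263538,  0.59454633],
       [ 0.        ,  0.        ,  0.        ,  1.        ]])}
top {'intrinsics': array([[522.2892566 ,   0.        , 285.36929752],
       [  0.        , 522.2892566 , 205.75044513],
       [  0.        ,   0.        ,   1.        ]]), 'k1': -0.20504722520105323, 'cam_to_world': array([[-0.0116461 , -0.99305606,  0.11706424,  0.44531083],
       [-0.99992869,  0.01125643, -0.00398932, -0.04769497],
       [ 0.00264389, -0.11710235, -0.99311633,  1.26550958],
       [ 0.        ,  0.        ,  0.        ,  1.        ]])}
0.0188
```

View pics/scene0.png

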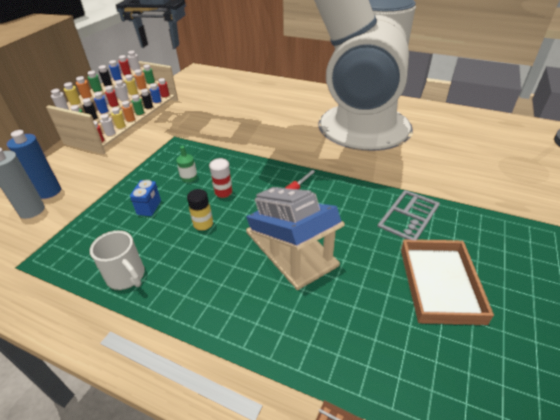

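View pics/top0.png

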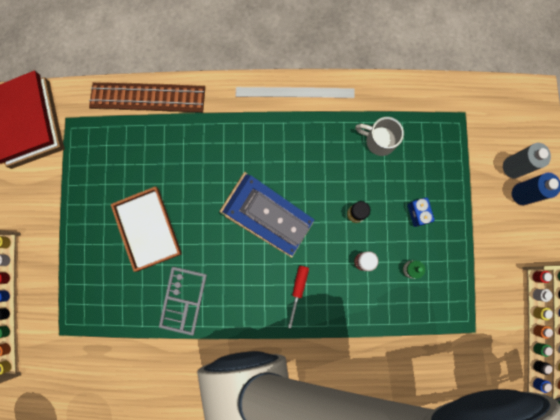

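The scene picture shows the kit box at the right (about 445,280) and the mould at (295,230). The red jar is at (221,180), the yellow at (201,210), the glue at (187,165) and the case at (146,198). In the top picture the box is at (146,229), the mould (267,214), the yellow cap (360,211), the red jar's white cap (367,261) and the case (422,212). Next I'll zoom in and measure masks.

```bash
cat > h.py <<'E'
import numpy as np,cv2
from rig import arm
def ray(n,uv):
    c=arm.get_calibration(n);K=c["intrinsics"];T=c["cam_to_world"]
    p=cv2.undistortPoints(np.float64(uv).reshape(-1,1,2),K,np.array([c["k1"],0,0,0.])).reshape(-1,2)
    # distortion: drawn = (1+k1 r^2)*ideal, same as OpenCV's k1
    return T[:3,3],np.c_[p,np.ones(len(p))]@T[:3,:3].T
def onz(n,uv,z):
    o,d=ray(n,uv); z=np.broadcast_to(z,len(d)); return o+d*((z-o[2])/d[:,2])[:,None]
def proj(n,P):
    c=arm.get_calibration(n);T=np.linalg.inv(c["cam_to_world"])
    P=np.float64(P).reshape(-1,3)
    return cv2.projectPoints(P,cv2.Rodrigues(T[:3,:3])[0],T[:3,3],c["intrinsics"],np.array([c["k1"],0,0,0.]))[0].reshape(-1,2)
def blobs(mask,amin=60):
    n,l,s,ce=cv2.connectedComponentsWithStats(mask.astype(np.uint8))
    return [(l==i,s[i],ce[i]) for i in range(1,n) if s[i][4]>=amin]
E
python3 - <<'E'
from h import *
t=cv2.imread("pics/top0.png");s=cv2.imread("pics/scene0.png")
a=cv2.resize(t[160:290,205:335],(400,400),interpolation=3);b=cv2.resize(t[180:290,335:445],(400,400),interpolation=3)
c=cv2.resize(s[170:290,230:350],(400,400),interpolation=3)[:300]
c=cv2.resize(s[175:285,235:355],(400,367),interpolation=3)[:200*2]
d=cv2.resize(s[140:235,125:245],(400,317),interpolation=3)
r1=np.hstack([a,b])[:, :]; 
out=np.zeros((600,800,3),np.uint8)
out[:300,:300]=cv2.resize(a,(300,300));out[:300,300:600]=cv2.resize(b,(300,300))
out[300:600,:327]=cv2.resize(c,(327,300));out[300:600,400:779]=cv2.resize(d,(379,300))
cv2.imwrite("pics/z1.png",out)
hsv=cv2.cvtColor(t,cv2.COLOR_BGR2HSV);H,S,V=cv2.split(hsv)
for nm,m in dict(blue=(H>100)&(H<130)&(S>110)&(V>50),white=(S<60)&(V>140),dark=(V<45),green=(H>40)&(H<75)&(S>120)&(V>90),grey=(S<70)&(V>60)&(V<130),brown=(H<15)&(S>100)&(V>60)&(V<190)).items():
    for k,st,ce in blobs(m,50):
        if 90<ce[0]<465 and 110<ce[1]<330:
            cn=max(cv2.findContours(k.astype(np.uint8),0,1)[0],key=cv2.contourArea)
            print(nm,st,ce.round(1),cv2.boxPoints(cv2.minAreaRect(cn)).round(1).tolist())
E
```

```text
blue [ 224  175   90   80 1676] [262.1 210.8] [[222.6999969482422, 211.1999969482422], [247.0, 172.89999389648438], [315.8999938964844, 216.6999969482422], [291.6000061035156, 255.0]]
blue [424 198  10  25  70] [429.5 209.1] [[422.5, 198.39999389648438], [427.6000061035156, 196.89999389648438], [434.70001220703125, 220.60000610351562], [429.6000061035156, 222.10000610351562]]
blue [408 200  16  26 208] [414.7 213.5] [[406.70001220703125, 201.8000030517578], [418.0, 199.0], [424.20001220703125, 223.6999969482422], [412.8999938964844, 226.5]]
white [359 117  45  32 568] [383.7 133.9] [[358.5, 125.5], [380.5, 103.5], [409.5, 132.5], [387.5, 154.5]]
white [ 117  192   60   75 2764] [146.1 229.2] [[114.9000015258789, 205.10000610351562], [155.0, 190.89999389648438], [177.10000610351562, 253.1999969482422], [137.0, 267.3999938964844]]
white [416 199  15  24 200] [423.3 210.6] [[414.70001220703125, 200.60000610351562], [425.0, 197.5], [432.1000061035156, 220.6999969482422], [421.79998779296875, 223.89999389648438]]
white [359 252  20  19 296] [368.3 260.9] [[359.0, 252.0], [378.0, 252.0], [
[... 1215 characters left out ...]
03125], [164.60000610351562, 297.20001220703125], [199.89999389648438, 305.3999938964844], [193.0, 335.3999938964844]]
grey [288 298  11  31  96] [292.5 313.6] [[287.1000061035156, 327.5], [294.70001220703125, 297.20001220703125], [298.20001220703125, 298.1000061035156], [290.6000061035156, 328.3999938964844]]
brown [111 187  70  84 644] [142.7 227.7] [[109.0999984741211, 203.1999969482422], [156.39999389648438, 186.10000610351562], [181.10000610351562, 254.39999389648438], [133.8000030517578, 271.5]]
brown [292 266  17  32 268] [300.1 281.2] [[290.8999938964844, 295.20001220703125], [298.6000061035156, 264.6000061035156], [309.20001220703125, 267.29998779296875], [301.5, 297.8999938964844]]
```

View pics/z1.png

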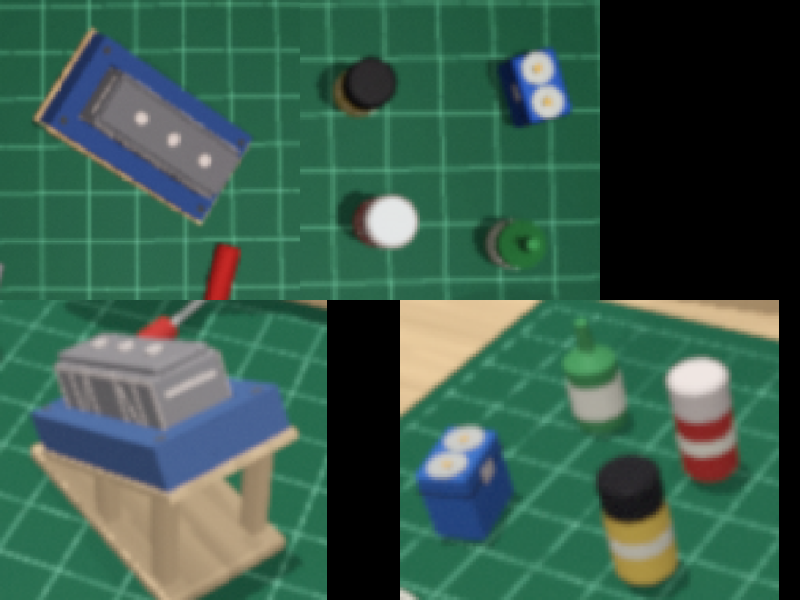

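Top view: the end of the mould showing its end face (upper left, about (235,190)) is uphill. The three roof dots are near (266,211), (280,220) and (294,229) in the top picture and (272,190), (281,192) and (291,193) in the scene picture. Now I'll measure in world coordinates.

```bash
python3 - <<'E'
from h import *
t=cv2.imread("pics/top0.png");s=cv2.imread("pics/scene0.png")
def hs(i): return cv2.split(cv2.cvtColor(i,cv2.COLOR_BGR2HSV))
H,S,V=[c.astype(int) for c in hs(t)]
def near(img,uv,r=4):
    g=cv2.cvtColor(img,cv2.COLOR_BGR2GRAY).astype(float);u,v=np.round(uv).astype(int)
    p=g[v-r:v+r+1,u-r:u+r+1];w=np.clip(p-np.percentile(p,70),0,None);yy,xx=np.mgrid[v-r:v+r+1,u-r:u+r+1]
    return [(w*xx).sum()/w.sum(),(w*yy).sum()/w.sum()]
def tri(a,b):
    o,d=ray("top",[a]);q,e=ray("scene",[b]);d=d[0];e=e[0]
    k=np.linalg.lstsq(np.c_[d,-e],q-o,rcond=None)[0];A=o+k[0]*d;B=q+k[1]*e
    return (A+B)/2,np.linalg.norm(A-B)
for a,b in [((266,211),(291.5,193)),((280,220),(281,192)),((294,229),(272,190.4))]:
    a=near(t,a);b=near(s,b,3);P,e=tri(a,b);print("dot",np.round(a,1),np.round(b,1),P.round(4),e.round(4))
    
mid=near(t,(280,220));print("mid at z.132",onz("top",[mid],.132))
d=[near(t,p) for p in((266,211),(280,220),(294,229))]
# z slope: spacing h horiz -> dz = tan30*h
z1,z3=.132,.132
for _ in range(10):
    P=onz("top",d,[z1,.132,z3]);h=np.linalg.norm((P-P[1])[:,:2],axis=1)*np.tan(np.pi/6);z1=.132+h[0];z3=.132-h[2]
print(P.round(4),"yaw",np.degrees(np.arctan2(*(P[0]-P[2])[[1,0]])))
# mould long edges
m=((H>100)&(H<130)&(S>110)&(V>50)); k=max(blobs(m),key=lambda b:b[1][4])[0].astype(np.uint8)
c=cv2.convexHull(max(cv2.findContours(k,0,1)[0],key=cv2.contourArea))
print("mould hull",cv2.approxPolyDP(c,3,True).reshape(-1,2).tolist())
# caps
for n,mm in dict(red=(S<60)&(V>140),yel=(V<75)&(H<200)&(S<110)).items():
    for kk,st,ce in blobs(mm,60):
        if 345<ce[0]<385 and 195<ce[1]<275:
            cn=max(cv2.findContours(kk.astype(np.uint8),0,1)[0],key=cv2.contourArea)
            (x,y),r=cv2.minEnclosingCircle(cn);print(n,st,ce.round(1),(x,y),r,onz("top",[ce,(x,y)],.09).round(4).tolist())
# case top
sub=((H>95)&(H<130)&(S>80)&(V>110))|((S<110)&(V>120))
for kk,st,ce in blobs(sub,80):
    if 400<ce[0]<440 and 190<ce[1]<230:
        cn=max(cv2.findContours(kk.astype(np.uint8),0,1)[0],key=cv2.contourArea);r=cv2.minAreaRect(cn);q=cv2.boxPoints(r)
        P=onz("top",q,.06);print("case",r,P[:,:2].round(4).tolist(),P.mean(0).round(4),[np.linalg.norm(P[i]-P[i-1]).round(4) for i in range(4)])
# box
kk=[b for b in blobs((S<60)&(V>140),2000)][0][0].astype(np.uint8)
kk=max([b for b in blobs((S<60)&(V>140),1000) if 117<b[2][0]<170 and b[2][1]>190],key=lambda b:b[1][4])[0].astype(np.uint8)
cn=max(cv2.findContours(kk,0,1)[0],key=cv2.contourArea)
q=cv2.approxPolyDP(cv2.convexHull(cn),4,True).reshape(-1,2);print("box floor px",q.tolist(),"z4",onz("top",q,.004)[:,:2].round(4).tolist(),"z30",onz("top",q,.03)[:,:2].round(4).tolist())
m=(H<18)&(S>80)&(V>50);kb=max([b for b in blobs(m,300) if 120<b[2][0]<165 and b[2][1]>190],key=lambda b:b[1][4])[0].astype(np.uint8)
cn=max(cv2.findContours(kb,0,1)[0],key=cv2.contourArea)
q=cv2.approxPolyDP(cv2.convexHull(cn),4,True).reshape(-1,2);print("rim px",q.tolist(),"z30",onz("top",q,.03)[:,:2].round(4).tolist())
E
```

```text
dot [265.9 210.8] [291.1 192.4] [ 0.5658 -0.0102  0.1542] 0.0003
dot [279.7 220.1] [280.9 191.2] [ 0.5473 -0.0394  0.1342] 0.0005
dot [293.2 229.1] [271.2 190.2] [ 0.5288 -0.0691  0.1141] 0.0
mid at z.132 [[ 0.54762261 -0.03956512  0.132     ]]
[[ 0.5661 -0.0103  0.152 ]
 [ 0.5476 -0.0396  0.132 ]
 [ 0.529  -0.0691  0.1118]] yaw 57.758998544764836
mould hull [[247, 175], [313, 219], [291, 254], [224, 211]]
red [359 252  20  19 296] [368.3 260.9] (368.3743591308594, 260.9136047363281) 9.709527969360352 [[0.4565, -0.238, 0.09], [0.4564, -0.2382, 0.09]]
yel [347 201  23  20 289] [359.7 210.2] (357.72222900390625, 211.38888549804688) 12.101771354675293 [[0.5718, -0.2213, 0.09], [0.5691, -0.2167, 0.09]]
case ((423.2702941894531, 210.87841796875), (25.21786117553711, 16.321767807006836), 72.89727020263672) [[0.5948, -0.3506], [0.6058, -0.389], [0.5483, -0.4046], [0.5376, -0.3662]] [ 0.5716 -0.3776  0.06  ] [np.float64(0.0593), np.float64(0.04), np.float64(0.0596), np.float64(0.0399)]
box floor px [[155, 192], [176, 252], [137, 266], [117, 206]] z4 [[0.6319, 0.2689], [0.4838, 0.2145], [0.4497, 0.3119], [0.5981, 0.3657]] z30 [[0.628, 0.2624], [0.483, 0.2091], [0.4496, 0.3045], [0.595, 0.3571]]
rim px [[155, 187], [180, 253], [134, 270], [111, 205]] z30 [[0.6403, 0.2627], [0.4806, 0.1994], [0.44, 0.3118], [0.5976, 0.3725]]
```

```bash
cat >> h.py <<'E'
def Rt(z,y):
    z=np.array(z,float);z/=np.linalg.norm(z);y=np.array(y,float);y/=np.linalg.norm(y)
    return np.c_[np.cross(y,z),y,z]
def down(a): a=np.radians(a);return Rt((0,0,-1),(np.cos(a),np.sin(a),0))
BC=np.array([.5406,.2877]);BY=20.
def box(x,y,z=0):
    a=np.radians(BY);c,s=np.cos(a),np.sin(a);return np.array([BC[0]+c*x-s*y,BC[1]+s*x+c*y,z])
psi=np.radians(57.8);up=np.array([np.cos(psi),np.sin(psi),0]);my=np.array([-up[1],up[0],0])
out=-.5*up+np.array([0,0,.866]);van=np.array([.5475,-.0395,.1330])-.06*out
def settle(p,R,zmax_down=.006,thr=2.5):
    "from p, step down until the support carries load"
    arm.sleep(.2);f0=arm.current_force()[2];z=p[2]
    while p[2]-z<zmax_down:
        z-=.001;arm.move_l([p[0],p[1],z],R,.02);f=arm.current_force()[2]
        if abs(f-f0)>thr: break
    print("settled z",round(z,4),"drop",round(p[2]-z,4),"df",round(f-f0,2),"t",arm.current_t())
    return z
E
python3 - <<'E'
from h import *
for s in(1,-1):
    R=Rt(-out,s*my)
    for k in(0,.1): print(s,"pick",np.round(arm.solve_ik(van+(.033+k)*out,R),1) if arm.solve_ik(van+(.033+k)*out,R) is not None else None)
    for yaw in (BY+90,BY-90):
        q=arm.solve_ik(box(0,25,.037),down(yaw));print("place",yaw,q if q is None else np.round(q,1))
for nm,p,a in(("case",(.5716,-.3776,.036),(-15.2,164.8)),("casepl",box(-48,-.032,.036),(20,200)),("yel",(.571,-.223,.063),(110,-70,20)),("jarpl",box(.056,-.03,.067),(110,-70))):
    if nm=="casepl": p=box(-.048,-.032,.036)
    for y in a:
        q=arm.solve_ik(p,down(y));print(nm,y,q if q is None else np.round(q,1))
q=arm.solve_ik(box(0,.025,.037),down(110));print(q);print(arm.solve_ik(box(0,.025,.037),down(-70)),van)
E
```

```text
1 pick [-28.   30.5 104.7  40.5  50.2 156.2]
1 pick [-33.9  22.1 100.9  34.2  62.7 160.7]
place 110.0 None
place -70.0 None
-1 pick [-28.   30.5 104.7  40.5  50.2 -23.8]
-1 pick [-33.9  22.1 100.9  34.2  62.7 -19.3]
place 110.0 None
place -70.0 None
case -15.2 [-38.4  43.8  77.1  -0.   59.1 -23.2]
case 164.8 [-38.4  43.8  77.1  -0.   59.1 156.8]
casepl 20 [19.4 36.5 96.2 -0.  47.3 -0.6]
casepl 200 None
yel 110 [ -26.9   37.3   87.5   -0.    55.3 -136.9]
yel -70 [-26.9  37.3  87.5  -0.   55.3  43.1]
yel 20 [-26.9  37.3  87.5  -0.   55.3 -46.9]
jarpl 110 [ 19.6  40.3  79.3  -0.   60.4 -90.4]
jarpl -70 [19.6 40.3 79.3 -0.  60.4 89.6]
[ 2.47742338e+01  3.95312311e+01  8.78932387e+01 -2.54444375e-14
  5.25755302e+01 -8.52257662e+01]
[ 2.47742338e+01  3.95312311e+01  8.78932387e+01 -2.54444375e-14
  5.25755302e+01  9.47742338e+01] [ 0.56348629 -0.01411421  0.08104   ]
```

```bash
python3 - <<'E'
from h import *
R=Rt(-out,-my)
p=van+.033*out
arm.move_to(van+.13*out+np.array([0,0,.08]),R)
arm.move_l(van+.11*out,R,.2)
arm.move_l(p,R,.12)
print("force",arm.current_force(),arm.current_t())
cv2.imwrite("pics/scene1.png",arm.snapshot("scene")[:,:,::-1])
arm.grip(.045);print("w",arm.current_width(),arm.current_grasp_force(),arm.current_force())
arm.move_l(p+.045*out,R,.06)
print("w",arm.current_width(),arm.current_force())
arm.move_l(p+.045*out+np.array([0,0,.05]),R,.15)
arm.move_to([.52,.04,.24],down(-50))
arm.move_to(box(0,.025,.14),down(-70))
print("w",arm.current_width(),arm.current_t())
a=arm.snapshot("scene")[:,:,::-1];b=arm.snapshot("top")[:,:,::-1]
cv2.imwrite("pics/s2.png",a);cv2.imwrite("pics/t2.png",b)
s1=cv2.imread("pics/scene1.png")
o=np.zeros((600,800,3),np.uint8)
o[:300,:400]=cv2.resize(s1[130:280,200:400],(400,300));o[:300,400:]=cv2.resize(a[150:330,300:540],(400,300));o[300:,:400]=cv2.resize(b[150:300,60:260],(400,300))
cv2.imwrite("pics/z2.png",o)
E
```

```text
force [ 0.72650103 -0.23194383 -0.01997292] 3.8667
w 0.054026188896463156 30.00008225440979 [-0.40852892 -1.98826116  1.86429667]
w 0.05391098228231901 [ 0.66875663 -0.04120395 -2.33304781]
w 0.05404967136012116 8.1583
```

View pics/z2.png

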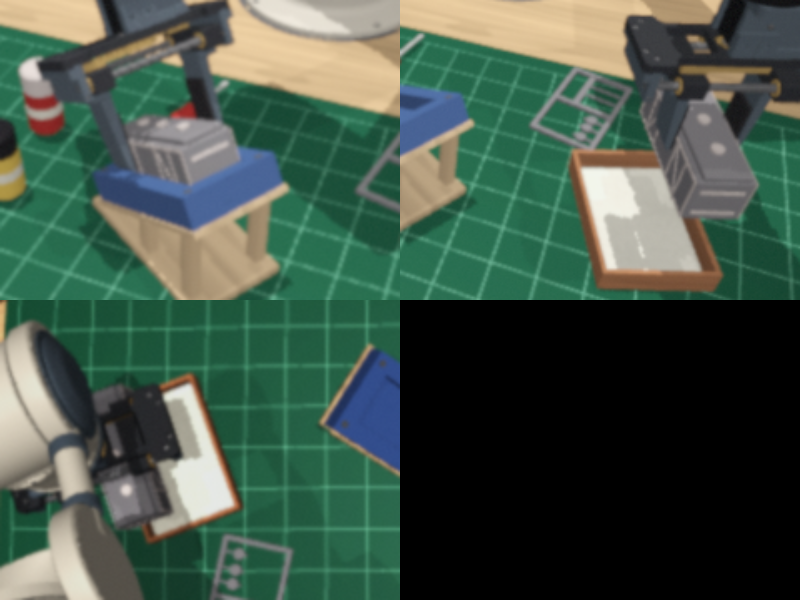

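The casting is held square (width 54 mm) above the +y side of the box, and its long edges look parallel to the walls in the scene crop (about (700,170)). Lowering it now.

```bash
python3 - <<'E'
from h import *
R=down(-70);p=box(0,.025,.041)
arm.move_l(box(0,.025,.075),R,.15);arm.move_l(p,R,.05);print(arm.current_force())
z=settle(p,R,.009)
print(arm.current_force(),arm.current_torque())
arm.grip(.068);arm.move_l(box(0,.025,z+.10),R,.25)
# wheel case
Rc=down(-15.2);c=np.array([.5716,-.3776,0])
arm.move_to([.52,.0,.26],down(-40));arm.grip(.085)
arm.move_to(c+[0,0,.16],Rc)
a=arm.snapshot("scene")[:,:,::-1];b=arm.snapshot("top")[:,:,::-1]
cv2.imwrite("pics/s3.png",a);cv2.imwrite("pics/t3.png",b);print(arm.current_t())
o=np.zeros((600,800,3),np.uint8)
o[:300,:400]=cv2.resize(a[210:345,370:550],(400,300));o[:300,400:]=cv2.resize(b[175:280,90:230],(400,300));o[300:,:400]=cv2.resize(a[100:250,60:260],(400,300))
cv2.imwrite("pics/z3.png",o)
E
```

```text
[-1.07854535 -0.34887878 -2.20751896]
settled z 0.038 drop 0.003 df 11.48 t 10.625
[-3.63675865 -2.0377823   9.34440013] [-0.28626145  0.58661622  0.03813284]
14.9083
```

View pics/z3.png

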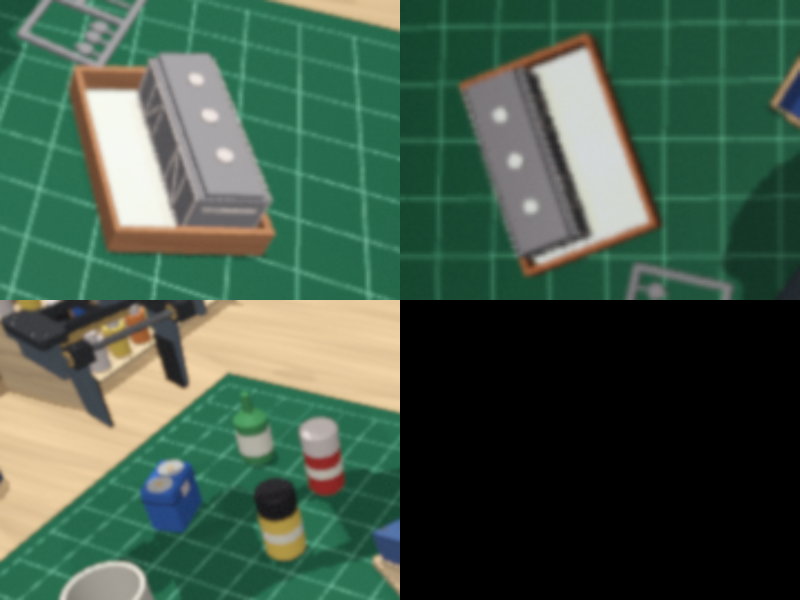

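The van stands along the +y side of the box and the case is ahead of the gripper. I'll check that the van lies flat by triangulating its roof dots, and check the TCP projection.

```bash
cat >> h.py <<'E'
def near(img,uv,r=4):
    g=cv2.cvtColor(img,cv2.COLOR_BGR2GRAY).astype(float);u,v=np.round(uv).astype(int)
    p=g[v-r:v+r+1,u-r:u+r+1];w=np.clip(p-np.percentile(p,70),0,None);yy,xx=np.mgrid[v-r:v+r+1,u-r:u+r+1]
    return [(w*xx).sum()/w.sum(),(w*yy).sum()/w.sum()]
def tri(a,b):
    o,d=ray("top",[a]);q,e=ray("scene",[b]);d=d[0];e=e[0]
    k=np.linalg.lstsq(np.c_[d,-e],q-o,rcond=None)[0];A=o+k[0]*d;B=q+k[1]*e
    return (A+B)/2,np.linalg.norm(A-B)
def inbox(P):
    a=np.radians(BY);d=P[:2]-BC;return np.array([np.cos(a)*d[0]+np.sin(a)*d[1],-np.sin(a)*d[0]+np.cos(a)*d[1]])
E
python3 - <<'E'
from h import *
t=cv2.imread("pics/t3.png");s=cv2.imread("pics/s3.png")
tp=[(90+x*.35,175+y*.35) for x,y in((499,115),(514,161),(530,206))];tp=[(x-140,y) for x,y in tp]
sp=[(370+x*.45,210+y*.45) for x,y in((225,155),(210,115),(196,78))]
for a,b in zip(tp,sp):
    P,e=tri(near(t,a,3),near(s,b,3));print(P.round(4),e.round(4),(inbox(P)*1e3).round(1))
print(arm.current_ee_pos(),proj("scene",[arm.current_ee_pos()]))
S=cv2.cvtColor(s,cv2.COLOR_BGR2HSV)
E
```

```text
[0.5695 0.3254 0.0673] 0.0007 [40.  25.5]
[0.5318 0.3117 0.0672] 0.0012 [-0.  25.6]
[0.4941 0.2981 0.0673] 0.0007 [-40.1  25.6]
[ 0.57210552 -0.37656716  0.16055138] [[130.03844619 150.86895599]]
```

Van is level and centred (dots at 25.5 mm in y, equal heights). Next is the case, then the red jar.

```bash
cat >> h.py <<'E'
def pickplace(c,ya,g,opn,x,y,yb,wopen,hover=.24):
    "pick at c with TCP g above its foot, put down at box (x,y)"
    c=np.array([c[0],c[1],0.]);R=down(ya);Rb=down(yb)
    arm.grip(opn);arm.move_to(c+[0,0,g+.10],R);arm.move_l(c+[0,0,g],R,.12)
    print("f",arm.current_force().round(2));w=arm.current_width()
    arm.grip(.03);print("w",arm.current_width(),arm.current_grasp_force())
    arm.move_l(c+[0,0,hover],R,.2)
    arm.move_to(box(x,y,hover-.02),Rb)
    print("w",arm.current_width())
    arm.move_l(box(x,y,g+.025),Rb,.18);p=box(x,y,g+.008);arm.move_l(p,Rb,.05)
    z=settle(p,Rb,.008)
    arm.grip(wopen);arm.move_l(box(x,y,z+.11),Rb,.25);print("t",arm.current_t())
E
python3 - <<'E'
from h import *
pickplace((.5716,-.3776),-15.2,.034,.085,-.048,-.0315,20,.075)
a=arm.snapshot("scene")[:,:,::-1]
arm.move_to([.50,-.10,.26],down(-40))
b=arm.snapshot("top")[:,:,::-1];a2=arm.snapshot("scene")[:,:,::-1]
cv2.imwrite("pics/s4.png",a2);cv2.imwrite("pics/t4.png",b)
o=np.zeros((300,800,3),np.uint8)
o[:,:400]=cv2.resize(a2[210:345,370:550],(400,300));o[:,400:]=cv2.resize(b[175:280,90:230],(400,300))
cv2.imwrite("pics/z4.png",o)
E
```

```text
f [-0.03  0.15  0.74]
w 0.06979063459242404 30.002017244696617
w 0.07006712787755909
settled z 0.041 drop 0.001 df 2.6 t 22.1417
t 23.125
```

View pics/z4.png

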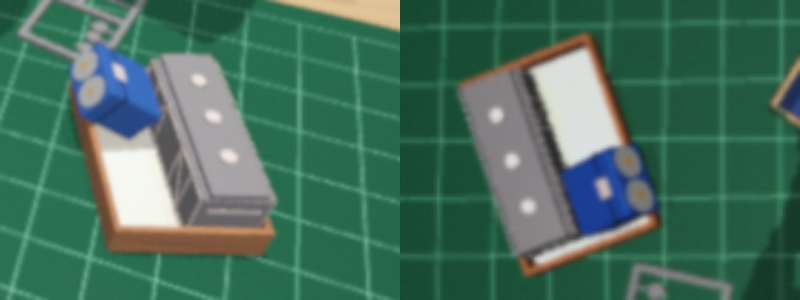

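The case's yaw sign was wrong, so it was gripped on its diagonal (70 mm). It now lies leaning over the -y wall with its lid towards -y. I'll look closer before mending it.

```bash
python3 - <<'E'
from h import *
a=cv2.imread("pics/s4.png");b=cv2.imread("pics/t4.png")
o=np.hstack([cv2.resize(a[220:280,390:460],(400,343),interpolation=2),cv2.resize(b[215:267,140:192],(343,343),interpolation=2)])
cv2.imwrite("pics/z5.png",o)
E
```

```text
(no output)
```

View pics/z5.png

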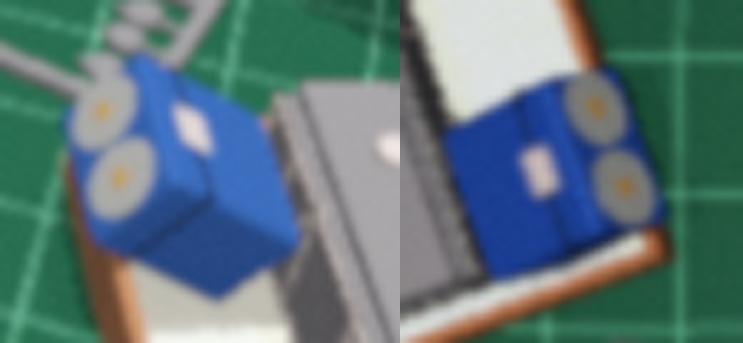

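The case rests with its foot edge against the van side and its lid over the -y rim, its long axis roughly along the box x. I'll triangulate the lid discs, label and foot corners for its exact pose.

```bash
python3 - <<'E'
from h import *
T=dict(cf=(169.9,231.2),cn=(174.1,243.4),logo=(161.2,240.8),kf=(147.6,234.4))
S=dict(cf=(411,251.2),cn=(408.4,239.3),logo=(424.1,242.4),kf=(442.5,262))
P={}
for k in T:
    p,e=tri(T[k],S[k]);P[k]=np.r_[inbox(p)*1e3,p[2]*1e3-2];print(k,P[k].round(1),(e*1e3).round(1))
x=P["cf"]-P["cn"];print("disc spacing",np.linalg.norm(x).round(1),"dir",(x/np.linalg.norm(x)).round(2))
print("joints",arm.current_joint_positions().round(0),arm.current_t())
for th in (0,20,30,40,50,60,-20,-30,-40,-50):
    r=np.radians(th);a=np.radians(BY);n=np.array([-np.sin(a),np.cos(a),0]);u=np.array([np.cos(a),np.sin(a),0])
    q=arm.solve_ik(box(-.045,-.03,.06),Rt(np.sin(r)*n-np.array([0,0,np.cos(r)]),u));q2=arm.solve_ik([.47,.08,.06],Rt(np.sin(r)*n-np.array([0,0,np.cos(r)]),u))
    print(th,None if q is None else q.round(0),None if q2 is None else q2.round(0))
E
```

```text
cf [-32.4 -60.8  52.9] 1.3
cn [-62.9 -60.5  53.5] 1.7
logo [-47.6 -35.5  62. ] 1.5
kf [-18.6  -3.9  40.6] 3.9
disc spacing 30.5 dir [ 1.   -0.01 -0.02]
joints [-18.  16.  89.   0.  74.  22.] 24.6167
0 [20. 35. 95. -0. 51. -0.] [  2.  30. 107.  -0.  43. -18.]
20 [  7.  37.  95.  24.  55. -28.] [-10.  34. 103.  21.  55. -44.]
30 [  2.  39.  95.  33.  60. -39.] [-16.  38. 100.  27.  63. -52.]
40 [ -3.  43.  94.  40.  67. -47.] [-20.  42.  97.  31.  72. -58.]
50 [ -7.  48.  92.  45.  74. -53.] [-23.  47.  94.  35.  80. -62.]
60 [-10.  53.  90.  50.  82. -58.] [-25.  53.  91.  37.  88. -66.]
-20 [ 32.  38.  92. -24.  57.  26.] [ 17.  32. 109. -30.  42.  20.]
-30 [ 37.  41.  90. -33.  63.  36.] [ 24.  35. 109. -43.  47.  37.]
-40 [ 41.  45.  88. -40.  70.  43.] [ 30.  39. 108. -52.  54.  49.]
-50 [ 45.  50.  85. -46.  77.  49.] [ 35.  45. 107. -57.  62.  58.]
```

Case axis lies exactly along box x (centre about -47.7 mm), tilted about 50° towards -y. I'll grip its end faces with the tool tilted, lift, turn it upright in the air, and look.

```bash
cat >> h.py <<'E'
def lean(th):
    r=np.radians(th);a=np.radians(BY);n=np.array([-np.sin(a),np.cos(a),0]);u=np.array([np.cos(a),np.sin(a),0])
    return Rt(np.sin(r)*n-np.array([0,0,np.cos(r)]),u)
E
python3 - <<'E'
from h import *
R=lean(35);p=box(-.0477,-.035,.046);ap=-R[:,2]
arm.grip(.085)
arm.move_to(p+.09*ap+[0,0,.03],R);arm.move_l(p+.05*ap,R,.2);arm.move_l(p,R,.1)
print("f",arm.current_force().round(1));arm.grip(.05);print("w",arm.current_width(),arm.current_force().round(1))
arm.move_l(p+[0,0,.08],R,.12);print("w",arm.current_width())
arm.move_to(box(-.0477,-.0265,.14),lean(-15))
a=arm.snapshot("scene")[:,:,::-1];b=arm.snapshot("top")[:,:,::-1]
cv2.imwrite("pics/s6.png",a);cv2.imwrite("pics/t6.png",b);print(arm.current_t(),arm.current_width())
cv2.imwrite("pics/z6.png",np.hstack([cv2.resize(a[170:320,370:530],(427,400),interpolation=2),cv2.resize(b[170:290,90:200],(367,400),interpolation=2)]))
E
```

```text
f [-0.6 -0.7  0.3]
w 0.05983138703495342 [ 2.9 -2.9  5. ]
w 0.059717522955053164
29.6667 0.059597178362939145
```

View pics/z6.png

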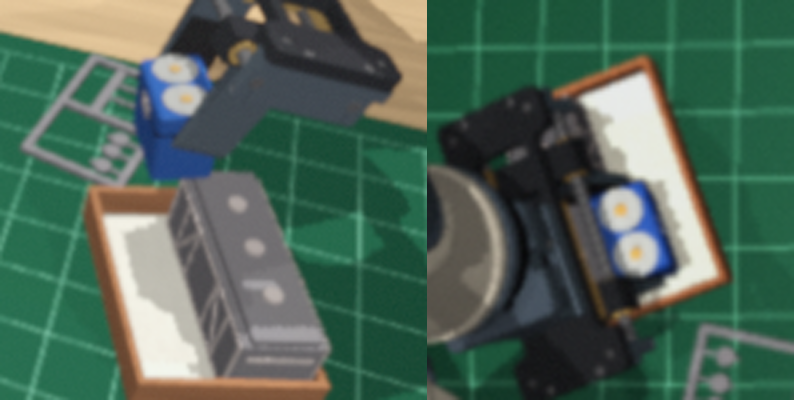

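The case is held at 60 mm, lid up, above the box with lid discs at scene crop (175,68) and (185,100). I'll check its residual tilt by comparing predicted points for an upright case with the image.

```bash
python3 - <<'E'
from h import *
for a,b in [((148.5,233),(439.4,207.5)),((152.7,245.8),(435.6,195.5))]:
    P,e=tri(near(cv2.imread("pics/t6.png"),a,4),near(cv2.imread("pics/s6.png"),b,4));print((inbox(P)*1e3).round(1),(P[2]*1e3-2.5).round(1),(e*1e3).round(1))
s=cv2.imread("pics/s6.png");H,S,V=[c.astype(int) for c in cv2.split(cv2.cvtColor(s,cv2.COLOR_BGR2HSV))]
m=(H>100)&(H<128)&(S>140)&(V>60)
k=max([b for b in blobs(m,100) if 400<b[2][0]<470 and 180<b[2][1]<250],key=lambda b:b[1][4])
cn=max(cv2.findContours(k[0].astype(np.uint8),0,1)[0],key=cv2.contourArea)
print("outline",cv2.approxPolyDP(cv2.convexHull(cn),1.5,True).reshape(-1,2).tolist())
for tau in(-10,0,10): # residual tilt of case z towards -y
    r=np.radians(tau);zc=np.array([-np.sin(r),np.cos(r)]);ny=np.array([np.cos(r),np.sin(r)])
    F=np.array([-.0265,.14])-.0353*zc-.005*ny
    q=[F+z*zc+y*ny for z in(0,.06) for y in(-.02,.02)]
    for xx in(-.0177,-.0777):print(tau,xx,proj("scene",[box(xx,y,z) for y,z in q]).round(0).tolist())
E
```

```text
[-38.6 -34.6] 162.7 0.3
[-63.2 -35.7] 162.3 4.6
outline [[423, 194], [431, 201], [449, 229], [447, 235], [430, 237], [426, 235], [420, 215]]
-10 -0.0177 [[421.0, 237.0], [442.0, 240.0], [435.0, 212.0], [458.0, 216.0]]
-10 -0.0777 [[414.0, 214.0], [434.0, 217.0], [427.0, 189.0], [449.0, 193.0]]
0 -0.0177 [[423.0, 239.0], [446.0, 239.0], [432.0, 214.0], [456.0, 214.0]]
0 -0.0777 [[417.0, 216.0], [438.0, 216.0], [424.0, 191.0], [447.0, 191.0]]
10 -0.0177 [[427.0, 240.0], [450.0, 238.0], [429.0, 216.0], [454.0, 213.0]]
10 -0.0777 [[420.0, 217.0], [442.0, 215.0], [421.0, 193.0], [444.0, 190.0]]
```

Outline and disc offset agree on a residual lean of about 8° towards -y. I'll correct by turning 8° more, then set it down.

```bash
python3 - <<'E'
from h import *
R=lean(-23);y=-.0265
arm.move_l(box(-.0477,y,.075),R,.12);p=box(-.0477,y,.046);arm.move_l(p,R,.05)
z=settle(p,R,.012,2.5)
arm.move_l(box(-.0477,y,z-.001),R,.02);print(arm.current_force().round(1))
arm.grip(.075)
q=box(-.0477,y,z);arm.move_l(q-.03*R[:,2],R,.15);arm.move_l(q-.03*R[:,2]+[0,0,.08],R,.3)
arm.move_to([.47,-.12,.26],down(-50));arm.grip(.062)
a=arm.snapshot("scene")[:,:,::-1];b=arm.snapshot("top")[:,:,::-1];print(arm.current_t())
cv2.imwrite("pics/s7.png",a);cv2.imwrite("pics/t7.png",b)
cv2.imwrite("pics/z7.png",np.hstack([cv2.resize(a[210:345,370:530],(400,338),interpolation=2),cv2.resize(b[175:290,90:210],(353,338),interpolation=2)]))
E
```

```text
settled z 0.039 drop 0.007 df 4.79 t 33.0417
[ 1.7 -6.9  7.3]
36.525
```

View pics/z7.png

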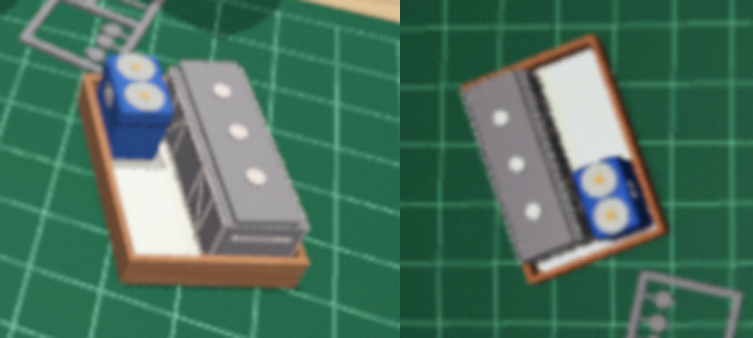

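The case is upright beside the van, discs at top crop (598,180) and (610,217). I'll measure the gaps, then place the jars to fit.

```bash
python3 - <<'E'
from h import *
t=cv2.imread("pics/t7.png");s=cv2.imread("pics/s7.png")
for n,a,b in [("case+",(157.3,236.2),(428.4,248.8)),("case-",(161.4,248.8),(424,237.2)),("van+",(124,214.8),(472.8,280.8)),("van0",(129.5,230.4),(465.2,262.8)),("van-",(135.2,246.8),(458.8,246))]:
    r=4 if n[0]=="c" else 3
    A=near(t,a,r);P,e=tri(A,near(s,b,r));print(n,(inbox(P)*1e3).round(1),(P[2]*1e3).round(1),(e*1e3).round(1),"plane",(inbox(onz("top",[A],.064)[0])*1e3).round(1))
H,S,V=[c.astype(int) for c in cv2.split(cv2.cvtColor(cv2.imread("pics/s4.png"),cv2.COLOR_BGR2HSV))]
E
```

```text
case+ [-36.5 -27.8] 61.7 3.5 plane [-37.2 -30.1]
case- [-65.7 -28.1] 62.1 3.1 plane [-66.3 -30. ]
van+ [41.3 27.4] 66.9 0.6 plane [42.  28.4]
van0 [ 1.4 26.8] 67.3 0.5 plane [ 2.  27.9]
van- [-38.7  26.6] 67.1 0.7 plane [-38.2  27.7]
```

```bash
python3 - <<'E'
from h import *
pickplace((.4565,-.238),-70,.065,.065,.006,-.0305,-70,.058,.28)
arm.move_to([.47,-.10,.26],down(-60))
a=arm.snapshot("scene")[:,:,::-1];b=arm.snapshot("top")[:,:,::-1];print(arm.current_t())
cv2.imwrite("pics/s8.png",a);cv2.imwrite("pics/t8.png",b)
cv2.imwrite("pics/z8.png",np.hstack([cv2.resize(a[190:345,370:530],(400,388),interpolation=2),cv2.resize(b[175:290,90:210],(353,388),interpolation=2)]))
E
```

```text
f [ 0.31  0.33 -0.66]
w 0.043448289670643694 30.002442292752676
w 0.04326049419498228
settled z 0.069 drop 0.004 df 6.45 t 44.7667
t 45.8
47.3167
```

View pics/z8.png

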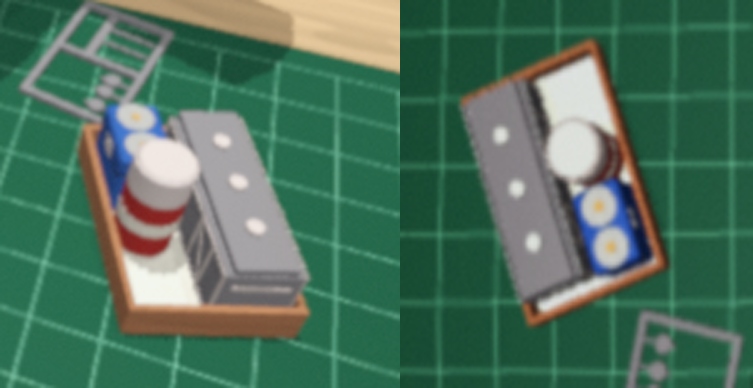

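The red jar stands upright between the case and the free end (cap at top crop (575,150)). I'll measure it and place the yellow jar accordingly.

```bash
python3 - <<'E'
from h import *
t=cv2.imread("pics/t8.png");H,S,V=[c.astype(int) for c in cv2.split(cv2.cvtColor(t,cv2.COLOR_BGR2HSV))]
m=((S<70)&(V>120)).astype(np.uint8);
P=inbox(onz("top",[(149.5,219.5)],.094)[0])*1e3;print("red",P.round(1))
x=.055
if P[0]>9: x=.057
pickplace((.571,-.223),-70,.065,.065,x,-.0305,-70,.058,.28)
arm.move_to([.47,-.10,.28],down(-60))
a=arm.snapshot("scene")[:,:,::-1];b=arm.snapshot("top")[:,:,::-1];print(arm.current_t(),arm.current_dq().max())
cv2.imwrite("pics/s9.png",a);cv2.imwrite("pics/t9.png",b)
cv2.imwrite("pics/z9.png",np.hstack([cv2.resize(a[190:345,370:530],(400,388),interpolation=2),cv2.resize(b[175:290,90:210],(353,388),interpolation=2)]))
E
```

```text
red [  3.7 -32.8]
f [-1.17  0.14 -0.33]
w 0.04342593251149574 29.962545490125194
w 0.04331439234018574
settled z 0.069 drop 0.004 df 5.57 t 55.7083
t 56.7417
58.3667 0.08182682544039872
```

View pics/z9.png

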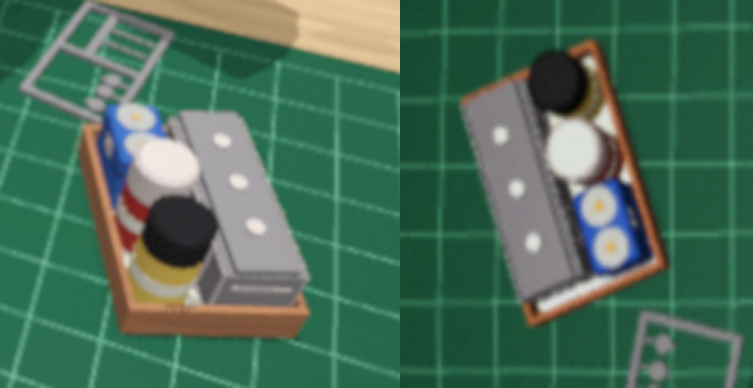

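All four items stand upright inside the box, with the yellow jar at the far end of the row. Nothing else was touched, so I'm handing in.

```bash
python3 -c "
from rig import arm
print(arm.sign_off())"
```

```text
the job is handed in; nothing more can be done
None
```

The van, wheel case and both jars are packed upright on the box floor, handed in at about 58 s; I first gripped the case at the wrong angle, so it tipped over in the box and I had to lift it out, turn it upright and set it down again.

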